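Put a mixed-up soap display right

ROBOT

A 6-joint arm with a two-finger parallel gripper is mounted at the origin on a cart in front of the work surface, level with it; the furniture and walls round the work are solid. World frame = base frame: x ahead of the robot, y to its left, z up, the work surface at z = 0. Lengths are in mm, angles in rad, forces in N, time in s.
With the tool pointing down it reaches from about 300 to 775 mm from the base axis. Payload 14.6 kg.
Tool frame: the origin (TCP) lies at the very end of the fingers, on their centre line; the grasp point (between the pads) lies 19 mm behind it; z points along the fingers, y is the direction in which the jaws open and shut (so a half turn about z gives the same grasp; the last joint's range is limited). The gripper opens to 94 mm and grips with 3 to 60 N. Pads are 16 mm wide; open, the fingers measure 119 mm over their backs; the gripper's body (75 mm by 177 mm) begins 78 mm behind the grasp point.
Start: joints at [1.148, 0.3, 1.521, -0, 1.321, -0.067], TCP at [191.584, 515.543, 205.446] pointing down, gripper open.
Joint ranges: [-3.03, 3.03], [-0.79, 2.21], [0.23, 2.52], [-1.04, 4.18], [0, 3.07], [-2.55, 2.55]. Speed limits (rad/s): [2.22, 2.22, 2.57, 3.14, 3.14, 3.14].

INTERFACE

Orientations are given as [roll, pitch, yaw] about the fixed x, y, z axes, in that order (R = Rz(yaw) Ry(pitch) Rx(roll)).
In Python, from cell import manip gives the robot as it stands.
- The arm moves only by the shell command python3 -m pendant 'ROWS' [FORCE]. ROWS is JSON, a list of rows, each an object with "claw": the finger opening in m, from 0 to 0.094; "delta_pos": the shift along the tool's x, y, z in m, a list of three; "rotation": the turn, a rotation vector about the tool's x, y, z in rad, a list of three. A call has 1 to 10 rows; each row is the pose to reach, as a shift and turn from the pose measured when the call began, along the tool's axes at that moment; what a row does not reach only later rows make up. A row lasts 1/8 s, in which the tool goes at most 62.5 mm and 10.7 degrees, less where a joint would pass 70% of its speed; a pose out of reach is approached as far as the arm can. A call with a gripper value outside its range is refused whole. The fingers move at their own pace and stop on an object; FORCE is the grip in N (left out, the last holds). Time passes only in rows, so rows that repeat a pose let the fingers close. It gives the time, the measured TCP pose, the force and the opening at its end, in the units of the state.
- manip.read_state(): the state, without advancing time (a new reading comes with each control period).
- manip.camera(name): name is "scene" or "top" or "wrist"; returns the picture (384x512x3 uint8, red, green, blue); there is no depth.
- manip.camera_model(name): a dict with "fx", "fy", "cx", "cy" (pixels), "cam_to_world" (4x4, takes a point from camera to world coordinates); the wrist camera has in their place "T_tool_cam" (4x4, takes a point from camera to tool coordinates, whose origin is the TCP and whose axes are the flange's). Camera axes: x right, y up, looking along -z (the intrinsics and any distortion apply to the point x, -y, -z); pixel columns grow to the right and rows downward; lengths in mm; the calibration is good to about 2 mm. A picture is of the moment at which its call begins: read the wrist's pose just before it. camera_model takes no time and is no camera call.
- manip.sign_off(): hands the job in, once; it reports no verdict.
The state is a dict: "clock": time; "joints": joint angles; "qd": joint speeds; "effort": joint torques, N m; "eef_pos": TCP position; "eef_rot": TCP orientation; "wrist_force": force on the tool from outside, world axes, zero at the start; "moment": the same for the moment, N m; "finger_gap": finger opening in mm.
Only numpy, scipy, OpenCV 4.12 (cv2) and the standard library are available. Lean on these libraries where they do the work, as an engineer would, in place of code of your own. Each camera call takes 0.05 s, during which the arm holds its last target.

TASK

One pink soap has got into the row of grey rose soaps on the sloping wooden stand. Take it out and set it down flat in the white tray that already holds a pink soap, then put the spare grey rose lying on the bare table in front of the stand into the place that has come free: flat on the slope, down by the lip and in the middle of its place. Leave the other soaps on the stand and in the trays where they are.

Things in the scene. Friction and masses are not known exactly. Their poses are not given: they have to be found in the camera images.
- stand: Fixed wooden stand, 350 mm wide (its y). Origin centre of underside, z up, x to its high back (within 0.1 rad of world x). Board rises to +x at 30 degrees, 106 mm long; dark lip at its low front edge, 10 mm above the board, inner face 36 mm down-slope of the place points. Three places 110 mm apart along y, marked by blue 80 mm felt squares; one soap in each at the start.
- place_1 (a point): The left place of the stand, seen from the robot: the point on the board where the middle of a soap's underside belongs, with the soap 1 to 2 mm clear of the lip. Its x points up the slope, y along the stand to the left, z straight out of the board (30 degrees from vertical, leaning to the robot).
- place_2 (a point): The middle place of the stand, seen from the robot: the point on the board where the middle of a soap's underside belongs, with the soap 1 to 2 mm clear of the lip. Its x points up the slope, y along the stand to the left, z straight out of the board (30 degrees from vertical, leaning to the robot).
- place_3 (a point): The right place of the stand, seen from the robot: the point on the board where the middle of a soap's underside belongs, with the soap 1 to 2 mm clear of the lip. Its x points up the slope, y along the stand to the left, z straight out of the board (30 degrees from vertical, leaning to the robot).
- rose_a: Grey rose-shaped soap, round, 68 mm across at half height and 34 mm high, about 85 g, any grasp across its sides will do. Origin at the centre of its flat underside, z up through its top; it starts in one of the three places on the stand, tilted like the board, and must stay there.
- rose_b: Grey rose-shaped soap, round, 68 mm across at half height and 34 mm high, about 85 g, any grasp across its sides will do. Origin at the centre of its flat underside, z up through its top; it starts in another of the places on the stand and must stay there.
- pink_stray: Pale pink bumpy soap, about square with rounded corners, 66 mm across its sides (along its x or y) and 81 mm over the corners, 35 mm high, about 85 g. Origin at the centre of its flat underside, z up through its top. It starts in one of the three places on the stand (which one differs), tilted like the board, its sides in line with the stand.
- rose_spare: Grey rose-shaped soap, round, 68 mm across at half height and 34 mm high, about 85 g, any grasp across its sides will do. Origin at the centre of its flat underside, z up through its top; it starts lying level on the bare table, in front of the stand's left end, and is the one to put on the stand.
- tray_a: White open tray, 170 x 180 mm (its x by y), walls 4 mm thick, 18 mm high, floor 4 mm thick, fixed; it stands at the far right. Origin at the centre of its underside, z up, axes within 0.15 rad of the world's. One soap, pink or black, stands in its -y half (44 mm from the middle, right half seen from the robot); the +y half is free. Which tray holds the pink soap differs.
- tray_b: White open tray, 170 x 180 mm (its x by y), walls 4 mm thick, 18 mm high, floor 4 mm thick, fixed; it stands in front of the stand, nearer to the robot. Origin at the centre of its underside, z up, axes within 0.15 rad of the world's. One soap, pink or black, stands in its -y half (44 mm from the middle, right half seen from the robot); the +y half is free. Which tray holds the pink soap differs.
- pink_kept: Pale pink bumpy soap like the stray one, 68 mm across its sides, 34 mm high; stands in one of the two trays and stays there. Origin at the centre of its underside.
- black_kept: Black rose soap, round, 69 mm across, 34 mm high; stands in the other tray and stays there. Origin at the centre of its underside.
Not all that is in view belongs to the job. Leave any yellow look-alike of the rose_spare alone. What is shaped like the pink_kept but green is not meant.

How it is judged:
By the outcome, as a careful person would: the job done as asked, in the order asked, and still so for the second after the job is handed in, with the robot touching nothing.
It also fails if it takes over 51 s, if anything falls off the work surface, if the arm or the gripper's body presses on something with over 40 N, if the wrist force passes 120 N, or if a joint passes its speed limit or range.

## Working session

There is one attempt and no reset: what is moved stays moved. The work goes in short steps, Python scripts to look and compute and a shell command to move; the robot and the scene stay as the last step left them, time stands still between calls to the robot, and variables do not carry over. Pictures are saved under pics/ and viewed, and the job is handed in when it is done.

```bash
ls; mkdir -p pics; python3 - <<'E'
from cell import manip
import cv2,json
import numpy as np
np.set_printoptions(precision=4,suppress=True)
print(manip.read_state())
for n in ["scene","top"]:
    im=manip.camera(n); cv2.imwrite(f"pics/{n}0.png",im[:,:,::-1]); 
for n in ["scene","top","wrist"]: print(n,manip.camera_model(n))
E
```

```text
pics
{'clock': 0.0, 'joints': array([ 1.1484,  0.3005,  1.5216,  0.    ,  1.3207, -0.0666]), 'qd': array([-0.0005, -0.0002,  0.0003,  0.0008, -0.0007, -0.0004]), 'effort': array([  0.0003, -53.1803, -35.2741,   0.0708,   0.0244,  -0.0001]), 'eef_pos': array([191.4784, 515.3061, 204.8738]), 'eef_rot': array([-3.1404, -0.0001,  2.7857]), 'wrist_force': array([-0.2188, -0.7592, -0.3771]), 'moment': array([-0.0097, -0.0153,  0.0082]), 'finger_gap': 94.19083763175607}
scene {'fx': 383.1872323858052, 'fy': 383.1872323858052, 'cx': 257.67492977654587, 'cy': 189.67453051658651, 'cam_to_world': array([[   0.4874,    0.3587,   -0.7961, -157.7315],
       [  -0.873 ,    0.1821,   -0.4524, -515.9568],
       [  -0.0174,    0.9155,    0.4019,  425.082 ],
       [   0.    ,    0.    ,    0.    ,    1.    ]])}
top {'fx': 452.3132140229733, 'fy': 452.3132140229733, 'cx': 264.5573548333813, 'cy': 191.6017143946181, 'cam_to_world': array([[   0.023 ,    0.9917,   -0.1266,  410.9065],
       [  -0.9995,    0.0254,    0.0169, -113.5245],
       [   0.02  ,    0.1262,    0.9918, 1139.8851],
       [   0.    ,    0.    ,    0.    ,    1.    ]])}
wrist {'fx': 336.0244679404646, 'fy': 336.0244679404646, 'cx': 256.17811331454317, 'cy': 190.57620692323903, 'T_tool_cam': array([[   0.001 ,    0.9585,    0.2851,   83.1353],
       [   1.    ,   -0.0009,   -0.0005,    0.8798],
       [  -0.0002,    0.2851,   -0.9585, -179.2042],
       [   0.    ,    0.    ,    0.    ,    1.    ]])}
```

View pics/scene0.png

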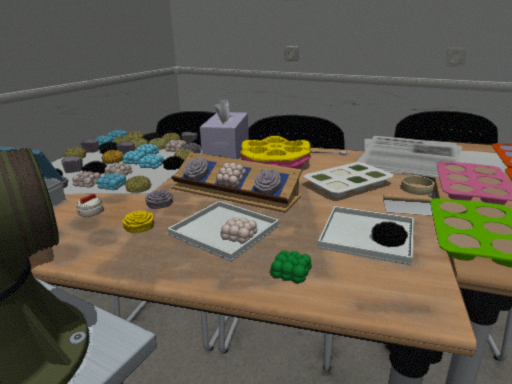

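View pics/top0.png

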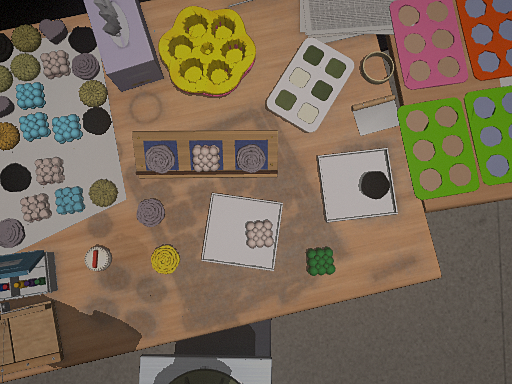

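The top view shows the stand at (206,154) with grey (160,158), pink (206,158) and grey (251,158) soaps. The pink stray is therefore in place_2.

- **Spare rose:** it is at (151,212). It could be confused with the yellow rose at (165,259) and the grey soaps on the paper at (85,66) and (10,233).
- **Pink stray:** it could be confused with the kept pink in tray_b at (259,234), the pinks on the paper at (55,65), (49,170) and (35,207), and the green one at (320,261).
- **Target tray:** tray_b at (242,231), because tray_a at (357,185) holds the black soap.

Next I'll check close up and measure.

```bash
cat > h.py <<'E'
import numpy as np,cv2
from cell import manip
from scipy.spatial.transform import Rotation as Ro
np.set_printoptions(precision=3,suppress=True)
def ray(name,uv,T=None,m=None):
    m=m or manip.camera_model(name)
    T=m["cam_to_world"] if T is None else T
    d=np.array([(uv[0]-m["cx"])/m["fx"],-(uv[1]-m["cy"])/m["fy"],-1.])
    return T[:3,3],T[:3,:3]@d
def onz(name,uv,z,T=None):
    o,d=ray(name,uv,T); return o+d*(z-o[2])/d[2]
def proj(name,P,T=None):
    m=manip.camera_model(name); T=m["cam_to_world"] if T is None else T
    p=T[:3,:3].T@(np.asarray(P,float)-T[:3,3])
    return np.array([m["cx"]+m["fx"]*p[0]/-p[2], m["cy"]-m["fy"]*p[1]/-p[2]])
def tri(a,b):
    (o1,d1),(o2,d2)=a,b
    s=np.linalg.lstsq(np.c_[d1,-d2],o2-o1,rcond=None)[0]
    p,q=o1+d1*s[0],o2+d2*s[1]; return (p+q)/2,np.linalg.norm(p-q)
def wristT(st):
    T=np.eye(4);T[:3,:3]=Ro.from_euler('xyz',st["eef_rot"]).as_matrix();T[:3,3]=st["eef_pos"]
    return T@manip.camera_model("wrist")["T_tool_cam"]
E
python3 - <<'E'
import cv2
t=cv2.imread("pics/top0.png");s=cv2.imread("pics/scene0.png")
cv2.imwrite("pics/c1.png",cv2.resize(t[115:285,115:295],None,fx=4,fy=3.4,interpolation=cv2.INTER_CUBIC) if 0 else cv2.resize(t[120:270,125:295],None,fx=4,fy=4,interpolation=cv2.INTER_CUBIC))
cv2.imwrite("pics/c2.png",cv2.resize(s[145:265,115:315],None,fx=4,fy=4,interpolation=cv2.INTER_CUBIC))
E
```

```text
(no output)
```

View pics/c1.png

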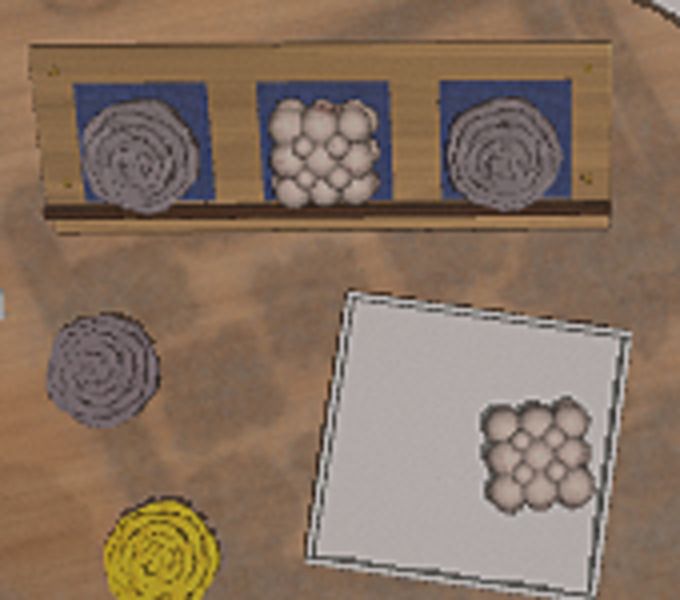

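View pics/c2.png

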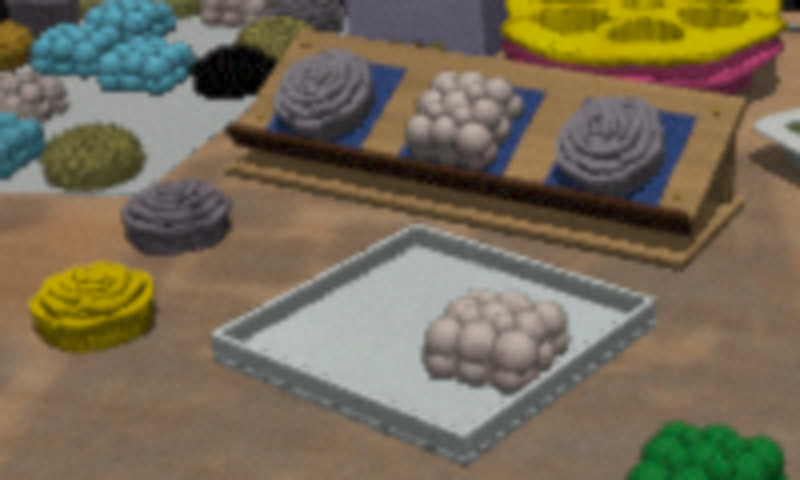

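```bash
python3 - <<'E'
from h import *
t=lambda x,y:(125+(x+.5)/4-.5,120+(y+.5)/4-.5)
s=lambda x,y:(115+(x+.5)/4-.5,145+(y+.5)/4-.5)
for n,a,b in [("backL",(30,44),(299,29)),("backR",(611,41),(747,97)),("lipL",(44,206),(230,126)),("lipR",(610,202),(693,215)),
 ("f3TR",(572,79),(696,117)),("f2TR",(388,81),(544,90)),("f1TR",(205,82),(406,68)),
 ("trayTL",(348,292),(415,226)),("trayTR",(630,333),(655,298)),("trayBL",(307,562),(214,335)),("trayBR",(594,598),(466,440))]:
    p,e=tri(ray("top",t(*a)),ray("scene",s(*b))); print(n,p,round(e,1))
for n,a in [("TL",(348,292)),("TR",(630,333)),("BL",(307,562)),("BR",(594,598))]: print(n,onz("top",t(*a),18))
import cv2
for n in ["top","scene"]:
    im=cv2.imread(f"pics/{n}0.png");hsv=cv2.cvtColor(im,cv2.COLOR_BGR2HSV)
    for nm,p in [("spare",(151,212)),("stray",(206,158)),("felt",(182,150)),("rose1",(160,158)),("wood",(182,135))]:
        if n=="top":print(nm,hsv[p[1]-1:p[1]+2,p[0]-1:p[0]+2].reshape(-1,3).mean(0))
E
```

```text
backL [685.034 190.52   76.214] 3.1
backR [ 697.632 -159.408   77.172] 0.8
lipL [595.23  187.255  31.738] 0.0
lipR [ 607.521 -163.356   31.973] 2.2
f3TR [ 675.355 -135.454   67.201] 1.9
f2TR [671.018 -24.86   68.594] 0.4
f1TR [667.649  85.207  67.867] 0.1
trayTL [548.732  -0.409  14.364] 0.3
trayTR [ 527.44  -177.839   16.861] 1.6
trayBL [381.651  17.815  15.381] 1.5
trayBR [ 363.13  -158.159   12.385] 0.2
TL [548.212  -0.671  18.   ]
TR [ 526.937 -177.097   18.   ]
BL [381.239  18.061  18.   ]
BR [ 363.413 -158.001   18.   ]
spare [173.667  32.111 111.333]
stray [ 10.222  43.222 158.444]
felt [ 15.111 120.222 137.556]
rose1 [117.     27.333 106.111]
wood [ 15.444 120.556 136.778]
```

```bash
cat >> h.py <<'E'
def Rdown(psi,tilt=0):  # psi yaw of the tool x; tilt leans tool z forward, in -x_tool direction, about tool y
    return Ro.from_euler('xyz',[np.pi,0,psi])*Ro.from_rotvec([0,-tilt,0])
def rows(P,R,quiet=False):
    st=manip.read_state(); Rc=Ro.from_euler('xyz',st["eef_rot"])
    d=Rc.inv().apply(np.asarray(P)-st["eef_pos"])/1000; r=(Rc.inv()*R).as_rotvec()
    n=max(np.linalg.norm(d)/.0625,np.degrees(np.linalg.norm(r))/10.7)
    print("clock",round(st["clock"],2),"d",np.round(d,4),"rot",np.round(r,4),"rows>=",round(n,1))
E
python3 - <<'E'
from h import *
rows([590,20,240],Rdown(np.pi+.036)); print(Rdown(np.pi+.036,.52).as_matrix())
t=lambda x,y:(125+(x+.5)/4-.5,120+(y+.5)/4-.5)
im=cv2.imread("pics/top0.png").astype(int)
hsv=cv2.cvtColor(im.astype(np.uint8),cv2.COLOR_BGR2HSV)
m=((im[:,:,0]>im[:,:,2]*1.0-3)&(hsv[:,:,2]<150)).astype(np.uint8)
sub=np.zeros_like(m);sub[190:235,130:172]=m[190:235,130:172]
c=max(cv2.findContours(cv2.morphologyEx(sub,cv2.MORPH_CLOSE,np.ones((3,3),np.uint8)),0,2)[0],key=cv2.contourArea)
print(cv2.minEnclosingCircle(c),cv2.boundingRect(c)); u=cv2.minEnclosingCircle(c)[0]; print(onz("top",u,20))
E
```

```text
clock 0.1 d [-0.546 -0.326 -0.035] rot [-0.001 -0.    -0.392] rows>= 10.2
[[-0.867 -0.036  0.497]
 [-0.031  0.999  0.018]
 [-0.497  0.    -0.868]]
((158.0, 223.0), 9.999999747378752e-05) (158, 223, 1, 1)
[469.259 128.03   20.   ]
```

```bash
python3 -m pendant '[{"claw":0.094,"delta_pos":[-0.27,-0.16,-0.035],"rotation":[0,0,-0.2]},{"claw":0.094,"delta_pos":[-0.27,-0.16,-0.035],"rotation":[0,0,-0.2]},{"claw":0.094,"delta_pos":[-0.546,-0.326,-0.035],"rotation":[0,0,-0.392]},{"claw":0.094,"delta_pos":[-0.546,-0.326,-0.035],"rotation":[0,0,-0.392]},{"claw":0.094,"delta_pos":[-0.546,-0.326,-0.035],"rotation":[0,0,-0.392]},{"claw":0.094,"delta_pos":[-0.546,-0.326,-0.035],"rotation":[0,0,-0.392]},{"claw":0.094,"delta_pos":[-0.546,-0.326,-0.035],"rotation":[0,0,-0.392]},{"claw":0.094,"delta_pos":[-0.546,-0.326,-0.035],"rotation":[0,0,-0.392]},{"claw":0.094,"delta_pos":[-0.546,-0.326,-0.035],"rotation":[0,0,-0.392]},{"claw":0.094,"delta_pos":[-0.546,-0.326,-0.035],"rotation":[0,0,-0.392]}]' 20
python3 -m pendant '[{"claw":0.094,"delta_pos":[0,0,0],"rotation":[0,0,0]}]'
python3 - <<'E'
from h import *
st=manip.read_state(); im=manip.camera("wrist"); np.save("w1.npy",wristT(st)); print(st["eef_pos"],st["eef_rot"],st["joints"],st["qd"])
cv2.imwrite("pics/w1.png",im[:,:,::-1])
E
```

```text
clock: 1.35
eef_pos: [576.0, 36.1, 239.1]
eef_rot: [-3.141, -0.001, -3.106]
wrist_force: [0.8, 0.1, -0.2]
finger_gap: 94.1
clock: 1.48
eef_pos: [577.2, 33.1, 238.1]
eef_rot: [-3.141, -0.002, -3.109]
wrist_force: [-1.3, 1.1, 0.3]
finger_gap: 93.8
[577.203  33.062 238.072] [-3.141 -0.002 -3.109] [-0.006  0.342  1.389 -0.001  1.412 -1.608] [ 0.041 -0.027  0.039  0.013 -0.001  0.016]
```

View pics/w1.png

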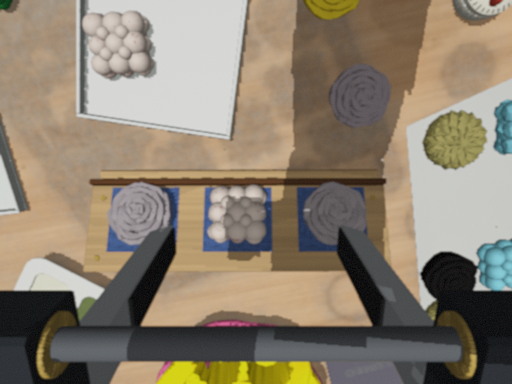

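The wrist view shows the stand with the bumpy pink stray in the middle felt at (237,214), roses at (140,212) and (335,212), the spare at (360,95), and the kept pink in tray_b at (117,42). Next I'll crop for the felt corners.

```bash
python3 - <<'E'
import cv2
w=cv2.imread("pics/w1.png")
cv2.imwrite("pics/w1a.png",cv2.resize(w[165:280,80:240],None,fx=5,fy=5,interpolation=cv2.INTER_CUBIC))
cv2.imwrite("pics/w1b.png",cv2.resize(w[165:280,235:395],None,fx=5,fy=5,interpolation=cv2.INTER_CUBIC))
E
```

```text
(no output)
```

View pics/w1a.png

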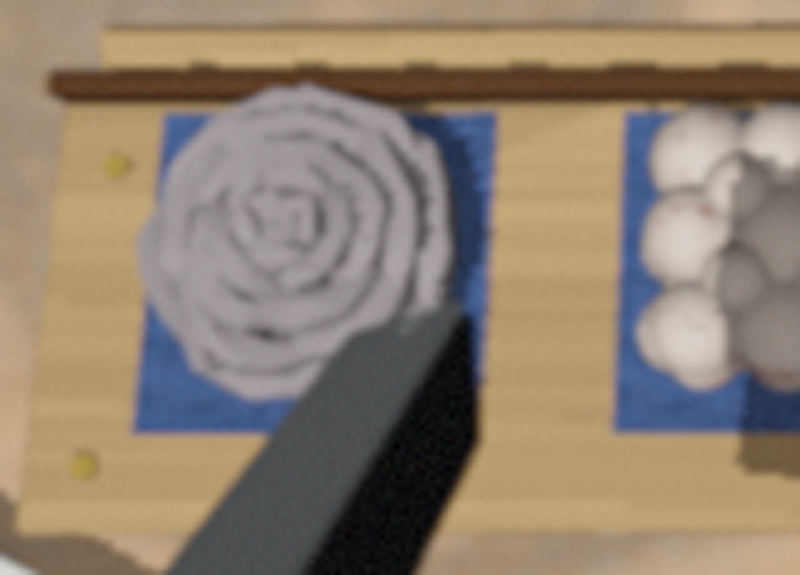

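View pics/w1b.png

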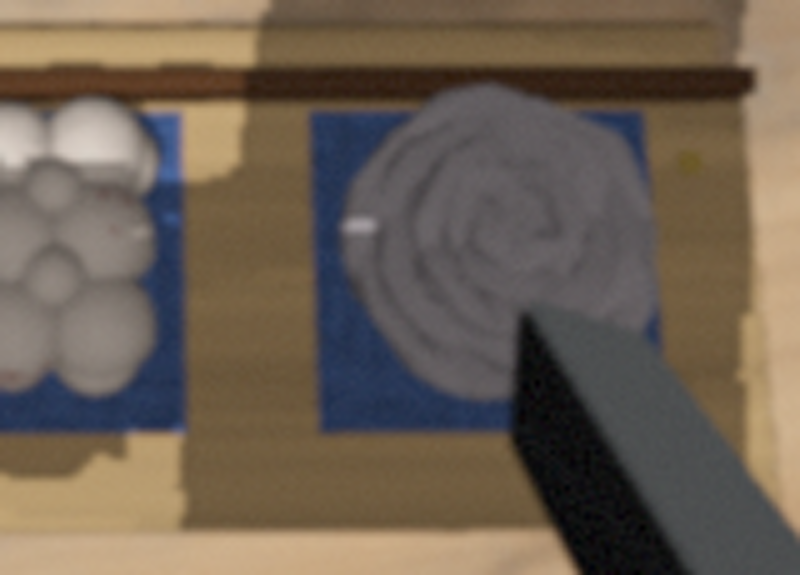

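```bash
cat > fit.py <<'E'
from h import *
from scipy.optimize import least_squares
T=np.load("w1.npy")
t=lambda x,y:(125+(x+.5)/4-.5,120+(y+.5)/4-.5)
s=lambda x,y:(115+(x+.5)/4-.5,145+(y+.5)/4-.5)
wa=lambda x,y:(80+(x+.5)/5-.5,165+(y+.5)/5-.5)
wb=lambda x,y:(235+(x+.5)/5-.5,165+(y+.5)/5-.5)
# (cam, pixel, kind, y)  kinds: a felt top, b felt bottom, k board back
W=[(wa(165,114),'b',-150),(wa(497,113),'b',-70),(wa(136,432),'a',-150),(wa(627,114),'b',-40),(wa(616,431),'a',-40),
(wb(180,114),'b',40),(wb(186,432),'a',40),(wb(310,113),'b',70),(wb(321,432),'a',70),(wb(645,113),'b',150),(wa(18,532),'k',-175)]
O=[("top",t(75,84),'a',150),("top",t(205,82),'a',70),("top",t(258,82),'a',40),("top",t(388,81),'a',-40),("top",t(441,82),'a',-70),("top",t(572,79),'a',-150),
("top",t(30,44),'k',175),("top",t(611,41),'k',-175),
("scene",s(299,29),'k',175),("scene",s(747,97),'k',-175),("scene",s(696,117),'a',-150),("scene",s(544,90),'a',-40),("scene",s(406,68),'a',70)]
def frame(p):
    R=Ro.from_euler('z',p[3])*Ro.from_euler('y',-np.pi/6); return R,np.array(p[:3])
def res(p,obs):
    R,c=frame(p); xs=dict(a=40,b=p[4],k=p[5]); out=[]
    for cam,uv,k,y in obs:
        P=c+R.apply([xs[k],y,0]); out+=list((proj(cam,P,T if cam=="wrist" else None)-uv)*(1 if cam!="scene" else 1))
    return np.array(out)
if __name__=="__main__":
    Wl=[("wrist",)+w for w in W]
    for nm,obs in [("wrist",Wl),("others",O+[Wl[0]]*0),("all",Wl+O)]:
        p0=[636,15,47,.036,-36,64]
        r=least_squares(res,p0,args=(obs,)); e=r.fun.reshape(-1,2)
        print(nm,r.x,"rms px",np.sqrt((e**2).mean()))
        for cam in ("wrist","top","scene"):
            i=[j for j,o in enumerate(obs) if o[0]==cam]
            if i: print("  ",cam,e[i].mean(0))
E
python3 fit.py
```

```text
wrist [636.235  13.985  47.492   0.036 -35.194  62.033] rms px 0.35555163969751596
   wrist [0.005 0.001]
others [635.499  13.128  46.94    0.035 -36.     63.245] rms px 0.36511234331736553
   top [-0.126  0.07 ]
   scene [ 0.265 -0.   ]
all [636.194  13.805  47.019   0.035 -35.01   62.488] rms px 0.40742927767675885
   wrist [-0.112 -0.074]
   top [-0.388 -0.15 ]
   scene [ 0.137 -0.062]
```

```bash
cat > pl.py <<'E'
from h import *
C=np.array([636.2,13.9,47.2]);YAW=.0355
RP=Ro.from_euler('z',YAW)*Ro.from_euler('y',-np.pi/6)
def onboard(name,uv,h,T=None):
    o,d=ray(name,uv,T); n=RP.apply([0,0,1]); P=o+d*(np.dot(C+n*h-o,n)/np.dot(d,n)); return RP.inv().apply(P-C)
E
python3 - <<'E'
from pl import *
T=np.load("w1.npy")
for nm,uvs in [("stray",[(207.6,214.4),(266.6,214.4),(237.1,184.4),(237.1,244.4)]),("r3",[(80+138/5,165+240/5),(80+455/5,213),(140,165+84/5),(140,165+400/5)]),("r1",[(235+343/5,212),(235+658/5,212),(335,165+84/5),(335,165+398/5)])]:
    for uv in uvs: print(nm,onboard("wrist",uv,17,T))
w=cv2.imread("pics/w1.png");h=cv2.cvtColor(w,cv2.COLOR_BGR2HSV);print(h[95,360],h[95,320],h[60,360],h[140,360])
lab=cv2.cvtColor(w,cv2.COLOR_BGR2LAB).astype(int);m=(lab[:,:,2]<132).astype(np.uint8)
s=np.zeros_like(m);s[55:140,318:402]=m[55:140,318:402];s=cv2.morphologyEx(s,cv2.MORPH_CLOSE,np.ones((5,5)))
c=max(cv2.findContours(s,0,2)[0],key=cv2.contourArea);print(cv2.minEnclosingCircle(c),cv2.boundingRect(c),cv2.fitEllipse(c))
e=cv2.fitEllipse(c)
P=onz("wrist",e[0],17,T);print("spare",P,"diam",onz("wrist",(e[0][0]+30,e[0][1]),17,T)[1]-P[1])
lab=cv2.cvtColor(cv2.imread("pics/top0.png"),cv2.COLOR_BGR2LAB).astype(int);m=(lab[:,:,2]<134).astype(np.uint8)
s=np.zeros_like(m);s[193:232,132:170]=m[193:232,132:170];c=max(cv2.findContours(s,0,2)[0],key=cv2.contourArea);e=cv2.fitEllipse(c);print(e,onz("top",e[0],17))
E
```

```text
stray [  0.576 -32.912  17.   ]
stray [ 0.701 33.519 17.   ]
stray [-34.26   -0.101  17.   ]
stray [34.089  0.704 17.   ]
r3 [  -1.234 -145.784   17.   ]
r3 [ -1.098 -74.239  17.   ]
r3 [ -37.59  -112.113   17.   ]
r3 [  34.563 -106.371   17.   ]
r1 [-1.957 75.248 17.   ]
r1 [ -1.822 146.214  17.   ]
r1 [-37.119 112.616  17.   ]
r1 [ 34.49 108.57  17.  ]
[160  15  99] [ 14  82 100] [ 15  90 105] [ 14  68 108]
((359.6102294921875, 96.05711364746094), 32.35637664794922) (329, 64, 62, 63) ((359.56182861328125, 95.6787338256836), (57.91410446166992, 63.049198150634766), 31.630823135375977)
spare [495.576 149.578  17.   ] diam 34.36507916208524
((150.12713623046875, 212.18701171875), (26.909025192260742, 27.68921661376953), 61.56869125366211) [495.673 149.486  17.   ]
```

```bash
python3 - <<'E'
from pl import *
for h in (90,4): rows(C+RP.apply([0.5,.3,h]),Rdown(np.pi+YAW,np.pi/6))
E
```

```text
clock 1.52 d [-0.015 -0.022  0.113] rot [-0.001 -0.526 -0.002] rows>= 2.8
clock 1.52 d [-0.058 -0.022  0.187] rot [-0.001 -0.526 -0.002] rows>= 3.2
```

```bash
python3 -m pendant '[{"claw":0.094,"delta_pos":[-0.015,-0.022,0.113],"rotation":[-0.001,-0.526,-0.002]},{"claw":0.094,"delta_pos":[-0.015,-0.022,0.113],"rotation":[-0.001,-0.526,-0.002]},{"claw":0.094,"delta_pos":[-0.015,-0.022,0.113],"rotation":[-0.001,-0.526,-0.002]},{"claw":0.094,"delta_pos":[-0.015,-0.022,0.113],"rotation":[-0.001,-0.526,-0.002]},{"claw":0.094,"delta_pos":[-0.015,-0.022,0.113],"rotation":[-0.001,-0.526,-0.002]},{"claw":0.094,"delta_pos":[-0.015,-0.022,0.113],"rotation":[-0.001,-0.526,-0.002]}]'
python3 - <<'E'
from pl import *
for h in (90,50,4): rows(C+RP.apply([0.5,.3,h]),Rdown(np.pi+YAW,np.pi/6))
print(manip.read_state()["joints"])
st=manip.read_state();T=wristT(st); im=manip.camera("wrist");cv2.imwrite("pics/w2.png",im[:,:,::-1])
E
```

```text
clock: 2.28
eef_pos: [592.2, 13.8, 126.0]
eef_rot: [-3.141, 0.523, -3.105]
wrist_force: [0.6, -0.8, -0.7]
finger_gap: 93.9
clock 2.27 d [ 0.001 -0.001  0.   ] rot [ 0.    -0.     0.001] rows>= 0.0
clock 2.27 d [ 0.001 -0.001  0.04 ] rot [ 0.    -0.     0.001] rows>= 0.6
clock 2.27 d [ 0.001 -0.001  0.086] rot [ 0.    -0.     0.001] rows>= 1.4
[-0.061  0.235  1.898  0.103  0.489 -1.747]
```

View pics/w2.png

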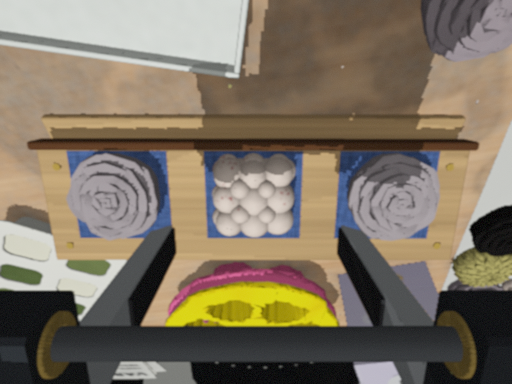

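The wrist view is centred over the pink stray at (253,195), with the roses clear on both sides at (115,195) and (394,195). Next I descend and grip.

```bash
python3 -m pendant '[{"claw":0.094,"delta_pos":[0.001,-0.001,0.03],"rotation":[0,0,0]},{"claw":0.094,"delta_pos":[0.001,-0.001,0.06],"rotation":[0,0,0]},{"claw":0.094,"delta_pos":[0.001,-0.001,0.084],"rotation":[0,0,0]},{"claw":0.094,"delta_pos":[0.001,-0.001,0.084],"rotation":[0,0,0]},{"claw":0.05,"delta_pos":[0.001,-0.001,0.084],"rotation":[0,0,0]},{"claw":0.05,"delta_pos":[0.001,-0.001,0.084],"rotation":[0,0,0]},{"claw":0.05,"delta_pos":[0.001,-0.001,0.084],"rotation":[0,0,0]},{"claw":0.05,"delta_pos":[0.001,-0.001,0.084],"rotation":[0,0,0]},{"claw":0.05,"delta_pos":[0.001,-0.001,0.084],"rotation":[0,0,0]},{"claw":0.05,"delta_pos":[0.001,-0.001,0.084],"rotation":[0,0,0]}]' 20
python3 - <<'E'
from pl import *
st=manip.read_state();print(RP.inv().apply(st["eef_pos"]-C))
E
```

```text
clock: 3.58
eef_pos: [633.5, 14.1, 53.4]
eef_rot: [-3.141, 0.524, -3.105]
wrist_force: [-5.9, -0.5, 6.7]
finger_gap: 63.9
[0.789 0.299 6.669]
```

```bash
python3 -m pendant '[{"claw":0.05,"delta_pos":[0,0,-0.03],"rotation":[0,0,0]},{"claw":0.05,"delta_pos":[0,0,-0.08],"rotation":[0,0,0]},{"claw":0.05,"delta_pos":[0,0,-0.11],"rotation":[0,0,0]},{"claw":0.05,"delta_pos":[0,0,-0.11],"rotation":[0,0,0]}]'
python3 - <<'E'
from pl import *
print(manip.read_state()["finger_gap"])
ps=np.pi/2-.116
rows([470,-20,170],Rdown(ps)); rows([460,-35.7,110],Rdown(ps)); print(manip.read_state()["eef_pos"])
E
```

```text
clock: 4.08
eef_pos: [578.7, 12.1, 150.7]
eef_rot: [-3.141, 0.528, -3.105]
wrist_force: [1.0, -0.1, -1.4]
finger_gap: 63.9
63.89164870561075
clock 4.08 d [ 0.085 -0.028 -0.072] rot [0.453 0.39  1.679] rows>= 9.5
clock 4.08 d [ 0.124 -0.043 -0.025] rot [0.453 0.39  1.679] rows>= 9.5
[578.741  12.059 150.676]
```

```bash
python3 -m pendant '[{"claw":0.05,"delta_pos":[0.085,-0.028,-0.072],"rotation":[0.453,0.39,1.679]},{"claw":0.05,"delta_pos":[0.085,-0.028,-0.072],"rotation":[0.453,0.39,1.679]},{"claw":0.05,"delta_pos":[0.085,-0.028,-0.072],"rotation":[0.453,0.39,1.679]},{"claw":0.05,"delta_pos":[0.085,-0.028,-0.072],"rotation":[0.453,0.39,1.679]},{"claw":0.05,"delta_pos":[0.085,-0.028,-0.072],"rotation":[0.453,0.39,1.679]},{"claw":0.05,"delta_pos":[0.085,-0.028,-0.072],"rotation":[0.453,0.39,1.679]},{"claw":0.05,"delta_pos":[0.085,-0.028,-0.072],"rotation":[0.453,0.39,1.679]},{"claw":0.05,"delta_pos":[0.085,-0.028,-0.072],"rotation":[0.453,0.39,1.679]},{"claw":0.05,"delta_pos":[0.085,-0.028,-0.072],"rotation":[0.453,0.39,1.679]},{"claw":0.05,"delta_pos":[0.085,-0.028,-0.072],"rotation":[0.453,0.39,1.679]}]'
python3 - <<'E'
from pl import *
ps=np.pi/2-.116
st=manip.read_state();print(st["joints"],st["finger_gap"])
for z in (60,12):rows([460,-35.7,z],Rdown(ps))
st=manip.read_state();np.save("w3.npy",wristT(st)); im=manip.camera("wrist");cv2.imwrite("pics/w3.png",im[:,:,::-1])
E
```

```text
clock: 5.32
eef_pos: [470.5, -20.0, 168.6]
eef_rot: [-3.139, -0.001, 1.451]
wrist_force: [-0.2, 0.7, -1.0]
finger_gap: 64.2
[-0.121  0.161  1.781  0.001  1.202 -0.001] 64.21491728734146
clock 5.33 d [-0.017 -0.008  0.109] rot [-0.003 -0.001 -0.004] rows>= 1.8
clock 5.33 d [-0.017 -0.008  0.157] rot [-0.003 -0.001 -0.004] rows>= 2.5
```

View pics/w3.png

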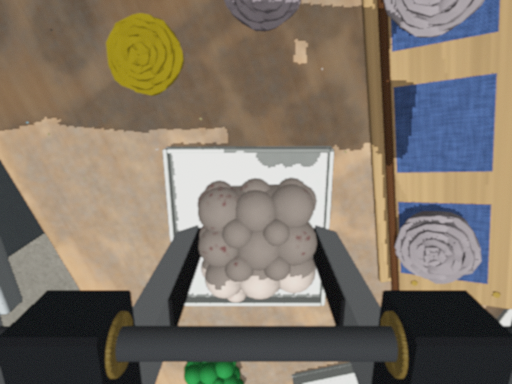

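The wrist view shows the pink soap held at (257,240), with tray_b's far +y rim corners at (165,149) and (334,148). The middle felt is free at (447,123). Next I check the tray corners and lower.

```bash
python3 - <<'E'
from pl import *
T=np.load("w3.npy")
a,b=onz("wrist",(165,149),18,T),onz("wrist",(334,148),18,T);print(a,b,np.linalg.norm(a-b),np.arctan2(*(b-a)[1::-1]))
yaw=-.116;x=np.array([np.cos(yaw),np.sin(yaw)]);y=np.array([-x[1],x[0]]);m=(a+b)[:2]/2
print("target",m-46*y)
E
python3 -m pendant '[{"claw":0.05,"delta_pos":[-0.017,-0.008,0.06],"rotation":[-0.003,-0.001,-0.004]},{"claw":0.05,"delta_pos":[-0.017,-0.008,0.11],"rotation":[-0.003,-0.001,-0.004]},{"claw":0.05,"delta_pos":[-0.017,-0.008,0.14],"rotation":[-0.003,-0.001,-0.004]},{"claw":0.05,"delta_pos":[-0.017,-0.008,0.15],"rotation":[-0.003,-0.001,-0.004]},{"claw":0.05,"delta_pos":[-0.017,-0.008,0.154],"rotation":[-0.003,-0.001,-0.004]},{"claw":0.05,"delta_pos":[-0.017,-0.008,0.156],"rotation":[-0.003,-0.001,-0.004]},{"claw":0.05,"delta_pos":[-0.017,-0.008,0.156],"rotation":[-0.003,-0.001,-0.004]}]'
```

```text
[384.611  19.713  18.   ] [550.416   0.906  18.   ] 166.86877396853288 -0.1129432966800397
target [462.189 -35.381]
clock: 6.25
eef_pos: [460.4, -35.6, 13.3]
eef_rot: [3.141, -0.001, 1.451]
wrist_force: [-0.8, -0.7, -0.8]
finger_gap: 63.7
```

```bash
python3 -m pendant '[{"claw":0.05,"delta_pos":[0,0,0.002],"rotation":[0,0,0]},{"claw":0.05,"delta_pos":[0,0,0.002],"rotation":[0,0,0]}]'; python3 -m pendant '[{"claw":0.05,"delta_pos":[0,0,0.0015],"rotation":[0,0,0]},{"claw":0.05,"delta_pos":[0,0,0.0015],"rotation":[0,0,0]}]'
```

```text
clock: 6.5
eef_pos: [460.5, -35.7, 11.5]
eef_rot: [3.141, -0.001, 1.451]
wrist_force: [0.5, 0.5, -1.2]
finger_gap: 63.8
clock: 6.75
eef_pos: [460.4, -35.7, 9.9]
eef_rot: [3.141, -0.001, 1.451]
wrist_force: [-1.1, 1.2, -1.0]
finger_gap: 63.7
```

```bash
python3 -m pendant '[{"claw":0.05,"delta_pos":[0,0,0.001],"rotation":[0,0,0]},{"claw":0.05,"delta_pos":[0,0,0.001],"rotation":[0,0,0]}]'; python3 -m pendant '[{"claw":0.05,"delta_pos":[0,0,0.001],"rotation":[0,0,0]},{"claw":0.05,"delta_pos":[0,0,0.001],"rotation":[0,0,0]}]'
```

```text
clock: 7.0
eef_pos: [460.6, -35.7, 9.2]
eef_rot: [3.141, -0.001, 1.451]
wrist_force: [-2.6, -0.2, 5.3]
finger_gap: 64.2
clock: 7.25
eef_pos: [460.6, -35.7, 9.2]
eef_rot: [3.141, -0.001, 1.452]
wrist_force: [-7.1, 1.3, 17.6]
finger_gap: 64.1
```

```bash
python3 -m pendant '[{"claw":0.05,"delta_pos":[0,0,-0.001],"rotation":[0,0,0]},{"claw":0.094,"delta_pos":[0,0,-0.001],"rotation":[0,0,0]},{"claw":0.094,"delta_pos":[0,0,-0.001],"rotation":[0,0,0]},{"claw":0.094,"delta_pos":[0,0,-0.001],"rotation":[0,0,0]},{"claw":0.094,"delta_pos":[0,0,-0.001],"rotation":[0,0,0]},{"claw":0.094,"delta_pos":[0,0,-0.06],"rotation":[0,0,0]},{"claw":0.094,"delta_pos":[0,0,-0.12],"rotation":[0,0,0]},{"claw":0.094,"delta_pos":[0,0,-0.16],"rotation":[0,0,0]},{"claw":0.094,"delta_pos":[0,0,-0.16],"rotation":[0,0,0]}]'
python3 - <<'E'
from pl import *
st=manip.read_state();np.save("w4.npy",wristT(st)); im=manip.camera("wrist");cv2.imwrite("pics/w4.png",im[:,:,::-1])
st=manip.read_state();print(st["joints"])
b=np.arctan2(149.5,495.6)
for z in (110,60,6): rows([495.6,149.5,z],Rdown(np.pi/2+b))
E
```

```text
clock: 8.38
eef_pos: [461.6, -36.0, 171.8]
eef_rot: [3.135, -0.001, 1.451]
wrist_force: [0.1, -0.6, -0.8]
finger_gap: 94.0
[-0.157  0.137  1.806  0.001  1.195 -0.038]
clock 8.43 d [0.188 0.012 0.06 ] rot [ 0.003 -0.    -0.412] rows>= 3.2
clock 8.43 d [0.188 0.012 0.11 ] rot [ 0.003 -0.    -0.412] rows>= 3.5
clock 8.43 d [0.188 0.012 0.164] rot [ 0.003 -0.    -0.412] rows>= 4.0
```

View pics/w4.png

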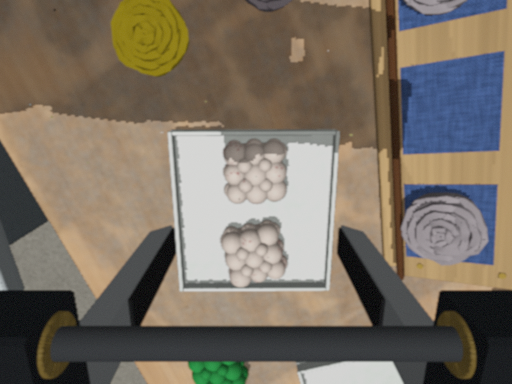

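The wrist view shows both pink soaps lying flat in tray_b, the stray at (256,172) and the kept one at (254,252), with the middle felt empty. Next is the spare. I'll grasp it with the jaws along the stand's y, the same way it will be placed.

```bash
python3 - <<'E'
from pl import *
rows([495.6,149.5,110],Rdown(np.pi+YAW))
E
```

```text
clock 8.43 d [0.188 0.012 0.06 ] rot [ 0.003  0.002 -1.726] rows>= 9.2
```

```bash
python3 -m pendant '[{"claw":0.094,"delta_pos":[0.188,0.012,0.06],"rotation":[0.003,0.002,-1.726]},{"claw":0.094,"delta_pos":[0.188,0.012,0.06],"rotation":[0.003,0.002,-1.726]},{"claw":0.094,"delta_pos":[0.188,0.012,0.06],"rotation":[0.003,0.002,-1.726]},{"claw":0.094,"delta_pos":[0.188,0.012,0.06],"rotation":[0.003,0.002,-1.726]},{"claw":0.094,"delta_pos":[0.188,0.012,0.06],"rotation":[0.003,0.002,-1.726]},{"claw":0.094,"delta_pos":[0.188,0.012,0.06],"rotation":[0.003,0.002,-1.726]},{"claw":0.094,"delta_pos":[0.188,0.012,0.06],"rotation":[0.003,0.002,-1.726]},{"claw":0.094,"delta_pos":[0.188,0.012,0.06],"rotation":[0.003,0.002,-1.726]},{"claw":0.094,"delta_pos":[0.188,0.012,0.06],"rotation":[0.003,0.002,-1.726]},{"claw":0.094,"delta_pos":[0.188,0.012,0.06],"rotation":[0.003,0.002,-1.726]}]'
python3 -m pendant '[{"claw":0.094,"delta_pos":[0,0,0],"rotation":[0,0,0]}]'
python3 - <<'E'
from pl import *
st=manip.read_state();T=wristT(st);np.save("w5.npy",T); im=manip.camera("wrist")[:,:,::-1].copy();cv2.imwrite("pics/w5.png",im)
rows([495.6,149.5,5],Rdown(np.pi+YAW))
print(proj("wrist",[495.6,149.5,17],T))
E
```

```text
clock: 9.68
eef_pos: [494.4, 149.3, 108.1]
eef_rot: [-3.141, -0.003, -3.102]
wrist_force: [-0.6, 0.2, -1.0]
finger_gap: 94.0
clock: 9.8
eef_pos: [493.7, 149.1, 106.6]
eef_rot: [-3.141, -0.005, -3.103]
wrist_force: [0.3, -0.9, 0.4]
finger_gap: 94.1
clock 9.85 d [-0.003  0.001  0.102] rot [-0.001 -0.005  0.003] rows>= 1.6
[255.728 196.535]
```

View pics/w5.png

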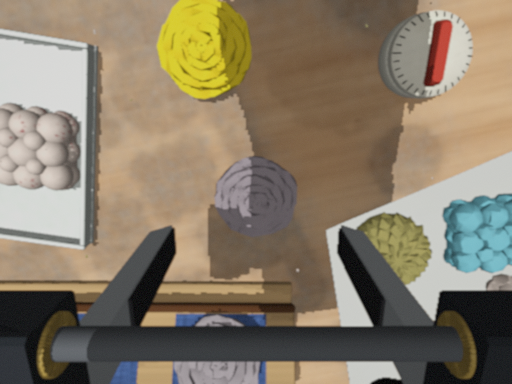

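The spare rose is at (256,196), matching the prediction of (255.7,196.5), and there is clear table on both sides. Next I descend and grip.

```bash
python3 -m pendant '[{"claw":0.094,"delta_pos":[-0.003,0.001,0.04],"rotation":[0,-0.005,0.003]},{"claw":0.094,"delta_pos":[-0.003,0.001,0.08],"rotation":[0,-0.005,0.003]},{"claw":0.094,"delta_pos":[-0.003,0.001,0.1],"rotation":[0,-0.005,0.003]},{"claw":0.094,"delta_pos":[-0.003,0.001,0.102],"rotation":[0,-0.005,0.003]},{"claw":0.05,"delta_pos":[-0.003,0.001,0.102],"rotation":[0,-0.005,0.003]},{"claw":0.05,"delta_pos":[-0.003,0.001,0.102],"rotation":[0,-0.005,0.003]},{"claw":0.05,"delta_pos":[-0.003,0.001,0.102],"rotation":[0,-0.005,0.003]},{"claw":0.05,"delta_pos":[-0.003,0.001,0.102],"rotation":[0,-0.005,0.003]},{"claw":0.05,"delta_pos":[-0.003,0.001,0.102],"rotation":[0,-0.005,0.003]},{"claw":0.05,"delta_pos":[-0.003,0.001,0.102],"rotation":[0,-0.005,0.003]}]'
python3 -m pendant '[{"claw":0.05,"delta_pos":[0,0,-0.06],"rotation":[0,0,0]},{"claw":0.05,"delta_pos":[0,0,-0.12],"rotation":[0,0,0]},{"claw":0.05,"delta_pos":[0,0,-0.15],"rotation":[0,0,0]},{"claw":0.05,"delta_pos":[0,0,-0.15],"rotation":[0,0,0]}]'
python3 - <<'E'
from pl import *
for x,h in ((0,100),(0,40),(0,7)): rows(C+RP.apply([x,0,h]),Rdown(np.pi+YAW,np.pi/6))
st=manip.read_state();T=wristT(st); im=manip.camera("wrist")[:,:,::-1].copy();cv2.imwrite("pics/w6.png",im)
E
```

```text
clock: 11.1
eef_pos: [496.3, 150.0, 5.2]
eef_rot: [-3.14, 0.0, -3.106]
wrist_force: [-2.3, -1.4, 6.3]
finger_gap: 65.1
clock: 11.6
eef_pos: [497.1, 150.4, 157.2]
eef_rot: [-3.141, 0.005, -3.106]
wrist_force: [-0.2, 0.3, -1.0]
finger_gap: 65.4
clock 11.6 d [-0.084 -0.141  0.024] rot [-0.    -0.519  0.   ] rows>= 2.8
clock 11.6 d [-0.114 -0.141  0.076] rot [-0.    -0.519  0.   ] rows>= 3.1
clock 11.6 d [-0.13  -0.141  0.105] rot [-0.    -0.519  0.   ] rows>= 3.5
```

View pics/w6.png

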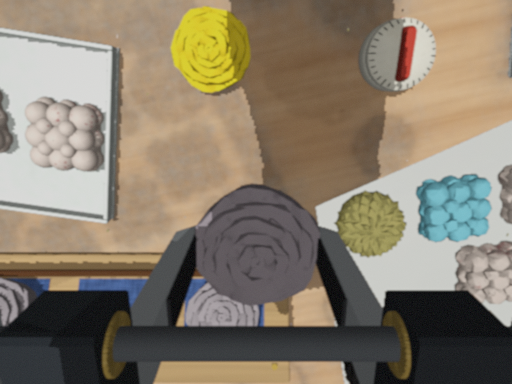

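```bash
python3 -m pendant '[{"claw":0.05,"delta_pos":[-0.084,-0.141,0.024],"rotation":[0,-0.519,0]},{"claw":0.05,"delta_pos":[-0.084,-0.141,0.024],"rotation":[0,-0.519,0]},{"claw":0.05,"delta_pos":[-0.084,-0.141,0.024],"rotation":[0,-0.519,0]},{"claw":0.05,"delta_pos":[-0.084,-0.141,0.024],"rotation":[0,-0.519,0]},{"claw":0.05,"delta_pos":[-0.084,-0.141,0.024],"rotation":[0,-0.519,0]},{"claw":0.05,"delta_pos":[-0.084,-0.141,0.024],"rotation":[0,-0.519,0]}]'
python3 - <<'E'
from pl import *
for h in (40,12,8): rows(C+RP.apply([1.0,.2,h]),Rdown(np.pi+YAW,np.pi/6))
E
```

```text
clock: 12.4
eef_pos: [585.3, 13.2, 131.4]
eef_rot: [-3.141, 0.519, -3.104]
wrist_force: [1.1, 0.1, -0.3]
finger_gap: 65.2
clock 12.4 d [-0.003 -0.001  0.058] rot [ 0.    -0.004  0.002] rows>= 0.9
clock 12.4 d [-0.003 -0.001  0.086] rot [ 0.    -0.004  0.002] rows>= 1.4
clock 12.4 d [-0.003 -0.001  0.09 ] rot [ 0.    -0.004  0.002] rows>= 1.4
```

```bash
python3 -m pendant '[{"claw":0.05,"delta_pos":[-0.003,-0.001,0.03],"rotation":[0,-0.004,0.002]},{"claw":0.05,"delta_pos":[-0.003,-0.001,0.06],"rotation":[0,-0.004,0.002]},{"claw":0.05,"delta_pos":[-0.003,-0.001,0.08],"rotation":[0,-0.004,0.002]},{"claw":0.05,"delta_pos":[-0.003,-0.001,0.086],"rotation":[0,-0.004,0.002]},{"claw":0.05,"delta_pos":[-0.003,-0.001,0.088],"rotation":[0,-0.004,0.002]},{"claw":0.05,"delta_pos":[-0.003,-0.001,0.088],"rotation":[0,-0.004,0.002]}]'
python3 - <<'E'
from pl import *
st=manip.read_state();print(RP.inv().apply(st["eef_pos"]-C),RP.inv().apply(st["wrist_force"]))
rows(C+RP.apply([1.0,.2,7]),Rdown(np.pi+YAW,np.pi/6))
E
```

```text
clock: 13.15
eef_pos: [631.7, 14.1, 57.3]
eef_rot: [3.141, 0.524, -3.106]
wrist_force: [0.0, -0.7, -0.5]
finger_gap: 65.0
[ 1.17   0.339 10.934] [-0.208 -0.697 -0.403]
clock 13.15 d [ 0.    -0.     0.004] rot [ 0.     0.001 -0.   ] rows>= 0.1
```

```bash
python3 -m pendant '[{"claw":0.05,"delta_pos":[0,0,0.003],"rotation":[0,0,0]},{"claw":0.05,"delta_pos":[0,0,0.003],"rotation":[0,0,0]}]';python3 -m pendant '[{"claw":0.05,"delta_pos":[0,0,0.001],"rotation":[0,0,0]},{"claw":0.05,"delta_pos":[0,0,0.001],"rotation":[0,0,0]}]'
python3 - <<'E'
from pl import *
st=manip.read_state();print(RP.inv().apply(st["eef_pos"]-C),RP.inv().apply(st["wrist_force"]))
E
```

```text
clock: 13.4
eef_pos: [633.3, 14.1, 54.9]
eef_rot: [3.141, 0.524, -3.106]
wrist_force: [0.6, 0.5, -1.5]
finger_gap: 65.4
clock: 13.65
eef_pos: [633.8, 14.1, 54.0]
eef_rot: [3.141, 0.525, -3.106]
wrist_force: [-0.1, 0.1, -1.2]
finger_gap: 64.8
[1.353 0.312 7.126] [-0.681  0.126 -0.936]
```

```bash
python3 -m pendant '[{"claw":0.05,"delta_pos":[0,0,0.001],"rotation":[0,0,0]},{"claw":0.05,"delta_pos":[0,0,0.001],"rotation":[0,0,0]}]';python3 -m pendant '[{"claw":0.05,"delta_pos":[0,0,0.001],"rotation":[0,0,0]},{"claw":0.05,"delta_pos":[0,0,0.001],"rotation":[0,0,0]}]'
python3 - <<'E'
from pl import *
st=manip.read_state();print(RP.inv().apply(st["eef_pos"]-C),RP.inv().apply(st["wrist_force"]))
st=manip.read_state();np.save("w7.npy",wristT(st)); im=manip.camera("wrist")[:,:,::-1].copy();cv2.imwrite("pics/w7.png",im)
im=manip.camera("scene")[:,:,::-1].copy();cv2.imwrite("pics/s7.png",cv2.resize(im[145:265,115:315],None,fx=4,fy=4,interpolation=cv2.INTER_CUBIC))
E
```

```text
clock: 13.9
eef_pos: [634.2, 14.2, 53.5]
eef_rot: [3.141, 0.525, -3.106]
wrist_force: [-6.2, 0.6, 5.9]
finger_gap: 65.4
clock: 14.15
eef_pos: [634.4, 14.2, 53.4]
eef_rot: [3.141, 0.524, -3.106]
wrist_force: [-15.8, -0.8, 14.6]
finger_gap: 65.3
[1.549 0.347 6.237] [-6.42  -0.285 20.526]
```

View pics/w7.png

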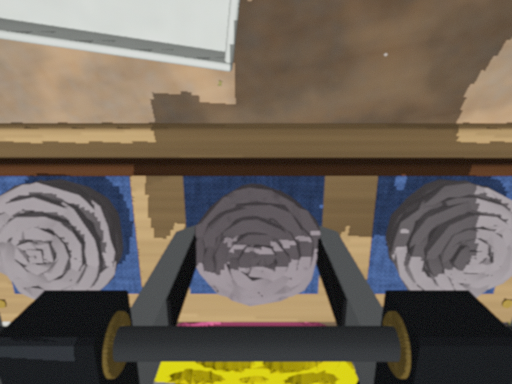

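```bash
python3 - <<'E'
from pl import *
T=np.load("w7.npy")
w=cv2.imread("pics/w7.png")
cv2.imwrite("pics/w7c.png",cv2.resize(w[150:310,0:512],(1536//2,480),interpolation=cv2.INTER_CUBIC))
for n,uv in dict(r3top=(45,178),our=(257,185),r1=(462,178),lipwood=(257,176),ourL=(195,245),ourR=(320,245),ourBot=(257,304),feltT=(330,294)).items(): print(n,onboard("wrist",uv,17,T),onboard("wrist",uv,0,T))
E
```

```text
r3top [ -38.007 -107.786   17.   ] [ -33.613 -118.79    -0.   ]
our [-34.33    1.661  17.   ] [-29.563   1.721  -0.   ]
r1 [-38.158 107.584  17.   ] [-33.779 118.352   0.   ]
lipwood [-39.148   1.653  17.   ] [-34.869   1.713   0.   ]
ourL [ -0.121 -32.303  17.   ] [  8.104 -35.676  -0.   ]
ourR [-0.157 36.293 17.   ] [ 8.064 39.854 -0.   ]
ourBot [37.432  1.775 17.   ] [49.453  1.847 -0.   ]
feltT [30.743 43.752 17.   ] [42.087 48.067  0.   ]
```

View pics/w7c.png

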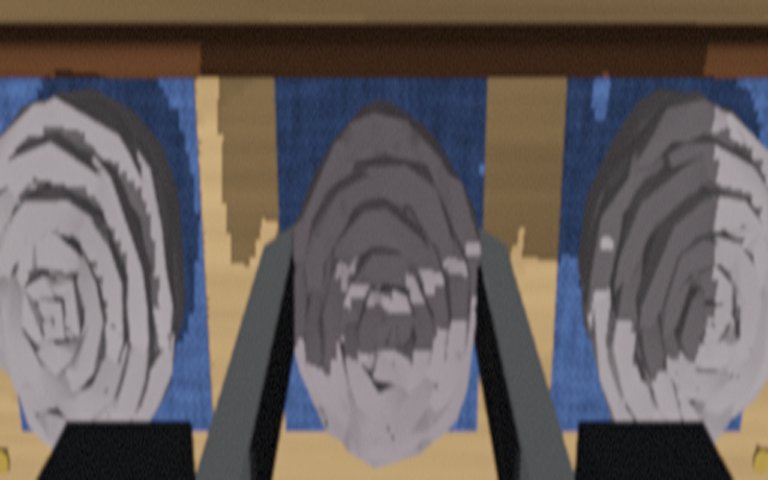

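View pics/s7.png

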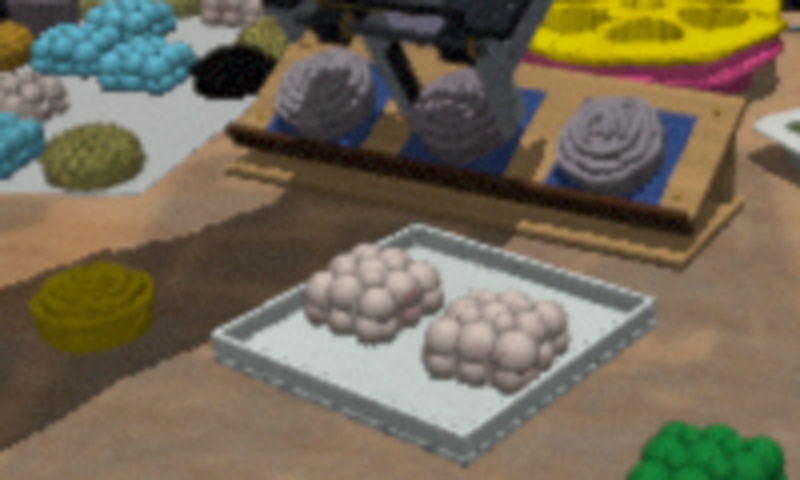

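The rose sits flat against the board, but it is about 3.5 mm further up-slope than its neighbours and about 1 mm to the left. I'll nudge it while it's still gripped: up 2 mm, 2.5 mm down-slope, 1 mm to the right, then down again.

```bash
python3 -m pendant '[{"claw":0.05,"delta_pos":[0,0,-0.003],"rotation":[0,0,0]},{"claw":0.05,"delta_pos":[0.0025,-0.001,-0.003],"rotation":[0,0,0]},{"claw":0.05,"delta_pos":[0.0025,-0.001,-0.003],"rotation":[0,0,0]},{"claw":0.05,"delta_pos":[0.0025,-0.001,-0.001],"rotation":[0,0,0]},{"claw":0.05,"delta_pos":[0.0025,-0.001,0.0],"rotation":[0,0,0]},{"claw":0.05,"delta_pos":[0.0025,-0.001,0.0],"rotation":[0,0,0]}]'
python3 - <<'E'
from pl import *
st=manip.read_state();print(RP.inv().apply(st["eef_pos"]-C),RP.inv().apply(st["wrist_force"]))
E
```

```text
clock: 15.0
eef_pos: [632.2, 13.1, 52.1]
eef_rot: [3.141, 0.524, -3.106]
wrist_force: [-4.9, -1.2, 4.2]
finger_gap: 65.2
[-1.056 -0.692  6.319] [-2.196 -1.063  6.092]
```

Contact is light at about 6 N. I'll release slowly and retreat along the normal.

```bash
python3 -m pendant '[{"claw":0.07,"delta_pos":[0,0,0],"rotation":[0,0,0]},{"claw":0.08,"delta_pos":[0,0,0],"rotation":[0,0,0]},{"claw":0.09,"delta_pos":[0,0,0],"rotation":[0,0,0]},{"claw":0.09,"delta_pos":[0,0,0],"rotation":[0,0,0]},{"claw":0.09,"delta_pos":[0,0,-0.03],"rotation":[0,0,0]},{"claw":0.09,"delta_pos":[0,0,-0.08],"rotation":[0,0,0]},{"claw":0.09,"delta_pos":[0,0,-0.1],"rotation":[0,0,0]},{"claw":0.09,"delta_pos":[0,0,-0.1],"rotation":[0,0,0]},{"claw":0.09,"delta_pos":[0,0,-0.1],"rotation":[0,0,0]}]'
python3 - <<'E'
from pl import *
st=manip.read_state();T=wristT(st);np.save("w8.npy",T); im=manip.camera("wrist")[:,:,::-1].copy();cv2.imwrite("pics/w8.png",im)
for y in (-110,0,110):print(proj("wrist",C+RP.apply([0,y,17]),T),proj("wrist",C+RP.apply([0,y,0]),T))
E
```

```text
clock: 16.12
eef_pos: [582.2, 11.3, 137.8]
eef_rot: [3.141, 0.523, -3.106]
wrist_force: [1.0, 0.3, -1.0]
finger_gap: 89.9
[123.988 196.104] [131.233 190.318]
[255.832 196.163] [255.835 190.376]
[387.57  196.223] [380.341 190.435]
```

View pics/w8.png

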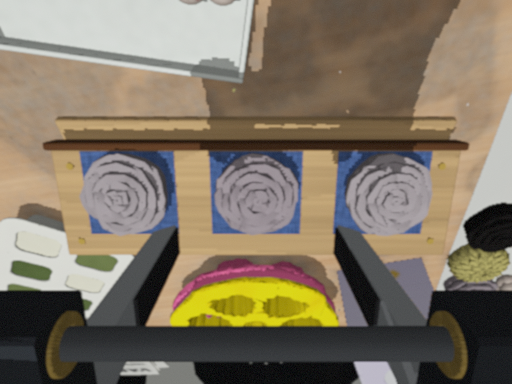

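```bash
python3 - <<'E'
from pl import *
T=np.load("w8.npy");w=cv2.imread("pics/w8.png");hsv=cv2.cvtColor(w,cv2.COLOR_BGR2HSV)
m=((hsv[:,:,1]<60)).astype(np.uint8)
for n,cx in (("r3",125),("new",256),("r1",388)):
    s=np.zeros_like(m);s[147:242,cx-52:cx+52]=m[147:242,cx-52:cx+52];s=cv2.morphologyEx(cv2.morphologyEx(s,cv2.MORPH_CLOSE,np.ones((7,7))),cv2.MORPH_OPEN,np.ones((5,5)))
    c=max(cv2.findContours(s,0,2)[0],key=cv2.contourArea);e=cv2.fitEllipse(cv2.convexHull(c));b=cv2.boundingRect(c)
    print(n,e[:2],b,onboard("wrist",e[0],19,T),"front",onboard("wrist",(e[0][0],b[1]),17,T)[0])
    bl=cv2.inRange(hsv,(100,100,40),(130,255,255));s=np.zeros_like(bl);s[140:250,cx-60:cx+60]=bl[140:250,cx-60:cx+60]
    pts=cv2.findNonZero(s);b=cv2.boundingRect(pts);print("  felt",b,onboard("wrist",(b[0],b[1]),1,T),onboard("wrist",(b[0]+b[2],b[1]+b[3]),1,T))
cv2.imwrite("pics/w8c.png",cv2.resize(w[110:265,60:260+200],None,fx=2,fy=3))
E
```

```text
r3 ((128.529296875, 198.10223388671875), (86.37750244140625, 116.4789810180664)) (80, 151, 97, 91) [   1.106 -105.605   19.   ] front -37.93318996993043
  felt (81, 152, 97, 81) [ -34.277 -148.765    1.   ] [ 40.384 -71.146   1.   ]
new ((256.2445983886719, 192.6520538330078), (89.05084991455078, 97.70270538330078)) (210, 151, 93, 84) [-3.67   0.339 19.   ] front -37.99429268689225
  felt (210, 152, 92, 81) [-34.343 -39.025   1.   ] [40.342 42.241  1.   ]
r1 ((383.5814514160156, 199.18511962890625), (87.42994689941406, 116.13787078857422)) (336, 151, 96, 91) [  1.951 106.151  19.   ] front -38.055254189376384
  felt (334, 152, 97, 81) [-34.405  66.531   1.   ] [ 40.299 160.283   1.   ]
```

View pics/w8c.png

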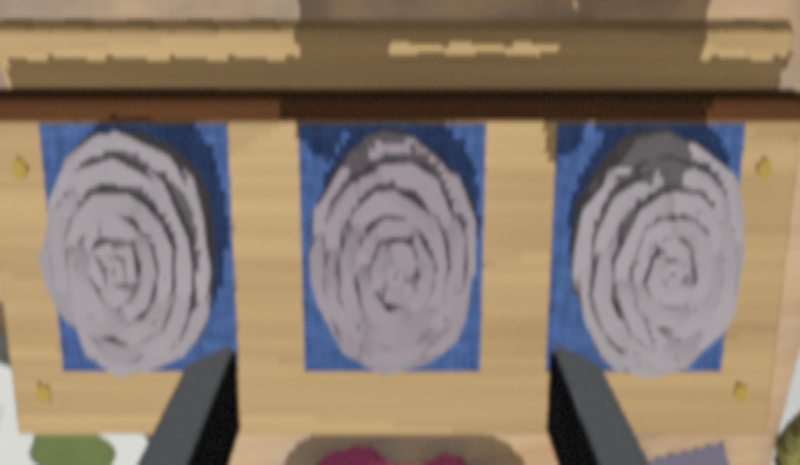

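The crop shows the new rose at (393,251), aligned with its neighbours in the slope direction and centred on its felt (mid 392.5). Next I back off and take a last look.

```bash
python3 -m pendant '[{"claw":0.09,"delta_pos":[0.02,0.06,-0.06],"rotation":[0,0.18,0]},{"claw":0.09,"delta_pos":[0.05,0.12,-0.08],"rotation":[0,0.36,0]},{"claw":0.09,"delta_pos":[0.1,0.18,-0.1],"rotation":[0,0.5,0]},{"claw":0.09,"delta_pos":[0.14,0.24,-0.1],"rotation":[0,0.5,0]},{"claw":0.09,"delta_pos":[0.18,0.3,-0.1],"rotation":[0,0.5,0]},{"claw":0.09,"delta_pos":[0.18,0.3,-0.1],"rotation":[0,0.5,0]},{"claw":0.09,"delta_pos":[0.18,0.3,-0.1],"rotation":[0,0.5,0]}]'
python3 - <<'E'
from h import *
a=manip.camera("top")[:,:,::-1];b=manip.camera("scene")[:,:,::-1]
cv2.imwrite("pics/f.png",np.vstack([cv2.resize(a[115:275,120:400],(700,400)),cv2.resize(b[150:262,150:430],(700,200))]))
cv2.imwrite("pics/f2.png",cv2.resize(b[145:265,115:315],None,fx=4,fy=4,interpolation=cv2.INTER_CUBIC))
E
```

```text
clock: 17.05
eef_pos: [363.4, 305.8, 132.5]
eef_rot: [-3.14, 0.02, -3.102]
wrist_force: [0.6, 0.5, 0.2]
finger_gap: 90.0
```

View pics/f.png

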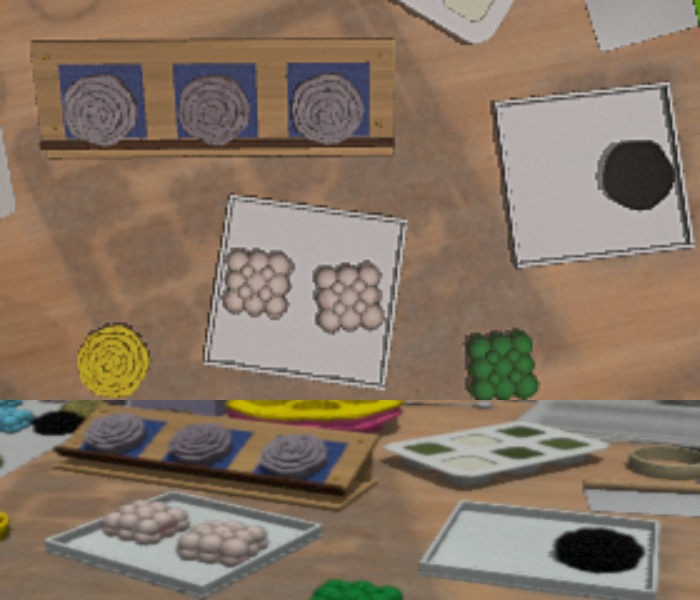

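View pics/f2.png

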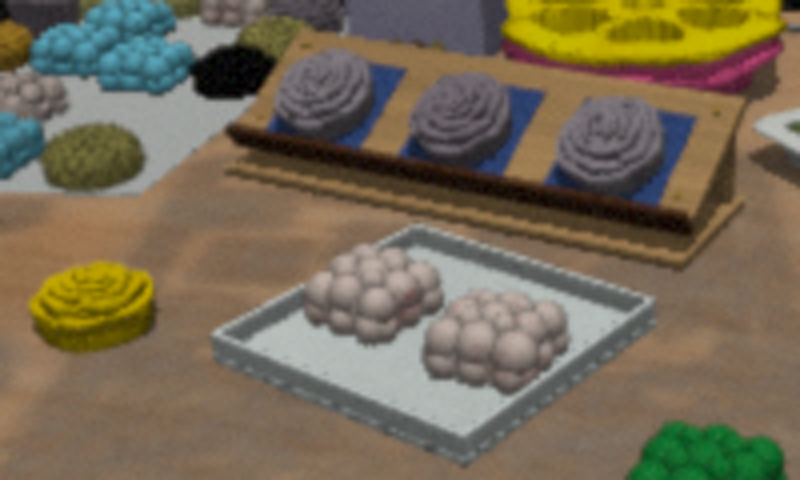

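Both views show three grey roses in line on the stand (middle one at (214,108)) and two pink soaps flat in tray_b. Everything else is where it was, so I'm handing in.

```bash
python3 -m pendant '[{"claw":0.09,"delta_pos":[0,0,0],"rotation":[0,0,0]},{"claw":0.09,"delta_pos":[0,0,0],"rotation":[0,0,0]}]'; python3 -c "
from cell import manip
manip.sign_off()"
```

```text
clock: 17.4
eef_pos: [366.2, 303.2, 133.6]
eef_rot: [-3.141, 0.021, -3.106]
wrist_force: [-0.1, 0.3, -0.0]
finger_gap: 89.9
the job is handed in; nothing more can be done
```

The job is done and handed in at 17.4 s. I moved the pink stray from the middle place to the free half of tray_b, beside the other pink soap. Then I set the spare grey rose in the middle place.

- **Pink soap:** the last views show it lying flat in tray_b, clear of the walls and of the other soap.
- **Spare rose:** at first contact it sat about 3.5 mm too far up the slope and about 1 mm left, so I moved it while still gripped. In the last views it lies flat, in line with its neighbours at the lip and centred on its felt square, to about 1 mm.
- **Everything else:** the other soaps look unmoved, and the highest force I read at the wrist was about 22 N.
- **Check that failed:** the last automatic outline of the roses picked up other areas, so its centres disagreed by a few mm. I judged the final fit from enlarged crops and the top view instead.

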